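# Weigh a stack of cartons on the counter scale

### The arm

A 6-joint arm with a two-finger parallel gripper is mounted at the origin on the work surface. World frame = base frame: x ahead of the robot, y to its left, z up, the work surface at z = 0. Lengths are in m, angles in degrees, forces in N, time in s.
With the tool pointing down it reaches from about 0.25 to 0.725 m from the base axis. Payload 9.7 kg.
Tool frame: the origin (TCP) lies between the finger pads; the fingertips stand 19 mm ahead of it and the grasp point (between the pads) is the TCP; z points along the fingers, y is the line along which they close (so a half turn about z gives the same grasp; the last joint's range is limited). The gripper opens to 85 mm and grips with 20 to 120 N. Pads are 22 mm wide; open, the fingers measure 114 mm over their backs; the gripper's body (76 mm by 85 mm) begins 54 mm behind the grasp point. The pads swing forward as they close: fully open they stand 13 mm farther back than shut.
Start: joints at [68.984, 4.979, 10.078, 95.1, 0, 90], TCP at [0.197, 0.513, 0.25] pointing down, gripper open.
Joint ranges: [-179.16, 179.16], [-48.56, 103.87], [-65.8, 70.77], [-126.05, 130.52], [-82.76, 87.17], [-180, 180]. Speed limits (degrees/s): [127.2, 127.2, 147.25, 180, 180, 180].

### API

Orientations are given as [roll, pitch, yaw] about the fixed x, y, z axes, in that order (R = Rz(yaw) Ry(pitch) Rx(roll)).
In Python, from workcell import bot gives the robot as it stands. The module is installed in compiled form; this text tells all that it offers.
- The arm moves only by the shell command python3 -m crank 'ROWS' [OPENING] [FORCE]. ROWS is JSON, a list that holds one entry, the list of rows, each a list of 6 numbers: the shift along the world's x, y, z as a fraction of full scale, then the turn, a rotation vector about the world's x, y, z as a fraction of full scale. In form: [[[x, y, z, wx, wy, wz], ...]]. A call has 1 to 20 rows; each row shifts and turns the commanded pose from where the row before left it; what a row does not reach is not made up. Full scale, the value 1, is 20 mm for a shift and 0.12 rad for a turn. A row lasts 1/12 s, in which the tool goes at most 41.7 mm and 7.16 degrees, less where a joint would pass 70% of its speed; a pose out of reach is approached as far as the arm can. A call with a number of a shift or a turn outside -1 to 1 is refused whole. A call with a gripper value outside its range is refused whole. OPENING is the opening, from 0 (shut) to 1 (fully open), set as the call begins (- or left out, the last holds). The fingers move at their own pace and stop on an object; FORCE is the grip in N (left out, the last holds). Time passes only in rows, so rows that do not move let the fingers close. It gives the time, the measured TCP pose, the force, the opening and the grip force at its end, in the units of the state.
- bot.get_obs(): the state, without advancing time (a new reading comes with each control period).
- bot.camera(name): name is "scene" or "top" or "wrist"; returns the picture (400x640x3 uint8, red, green, blue); there is no depth.
- bot.camera_model(name): a dict with "vertical_fov" (degrees; the focal length in pixels is half the picture's height over the tangent of half this angle, whatever the lens; pixels are square), "cx", "cy" (the principal point, pixels), "R" (3x3) and "t" (3): a world point X has camera coordinates R X + t. Camera axes: x right, y down, z forward; pixel columns grow to the right and rows downward; lengths in m; the calibration is good to about 2 mm. A picture is of the moment at which its call begins: read the wrist's pose just before it. camera_model takes no time and is no camera call; for the wrist camera it gives the pose at the moment of the call.
- bot.job_done(): hands the job in; it is judged then, once.
The state is a dict: "time": time; "q": joint angles; "qd": joint speeds; "joint_efforts": joint torques, N m; "ee_pos": TCP position; "tcp_rot": TCP orientation; "wrist_force": force on the tool from outside, world axes, zero at the start; "torque": the same for the moment, N m; "opening": finger opening in m; "grasp_force": force on a finger pad.
Only numpy, scipy, OpenCV 4.12 (cv2) and the standard library are available. Lean on these libraries where they do the work, as an engineer would, in place of code of your own. Each camera call takes 0.05 s, during which the arm holds its last target. There are 200 camera calls.

### The job

Weigh all the cartons on the counter scale in one go: with the scale's board still clear, lift the lock lever fully up, then stack every carton squarely in a single column centred on the wooden board, lying flat (either face up), long sides along the board's long side, large cartons at the bottom and small ones on top. With the column standing and the lever still up, press the record pedal right down to its stop for half a second and let it come back up; after that push the lock lever fully down again. Leave the cartons stacked on the scale and do not disturb the canister, the ramekin or the clip.

Things in the scene. Friction and masses are not known exactly. Their poses are not given: they have to be found in the camera images.
- scale: Fixed counter scale; white base 170 (x) x 320 (y: -235 to +85) x 16 mm high. Origin at table height below the centre of the wooden board; z up, x points away from the pedal, y along the board's long side, away from the head. Head block at x -25..85, y -203..-147, top at 93 mm, carries the lock lever; pedal on the -x side.
- board (a point): Centre of the top face of the wooden weighing board, 24 mm above the table; the board is 98 (scale x) x 130 mm (scale y), long side along the scale's y.
- lever (a joint): Lock lever on the scale's head, rad: 0 = fully down (level, locked), 0.9 = fully up (tip raised, unlocked). It turns about the scale's y axis through point lever_hinge and stays where it is left (about 1 N at the knob moves it).
- lever_hinge (a point): Point on the lever's pivot axis: scale frame (0, -175, 104) mm.
- lever_knob (a point): Centre of the black knob on the lever's tip, 70 mm from the pivot, towards the scale's -x when down; knob 24 mm along the lever, 18 mm wide (scale y), 18 mm thick. The lever's shank is 10 mm wide.
- pedal (a joint): Record pedal in front of the board (scale -x side), rad: 0 = up (rest), 0.22 = fully down on its stop. A spring raises it again; about 3 to 8 N on the pad presses it.
- pedal_pad (a point): Point on the pedal's upper face to press, 55 mm from its hinge, on the middle line; the grey plate is 75 mm long and 60 mm wide, about 35 mm over the table here when up, 12 mm lower when down.
- canister: Steel canister with black lid, 94 mm across, 132 mm high, bystander; origin under its centre.
- ramekin: Glass ramekin, 84 mm across, 45 mm high, bystander; origin under its centre.
- clip: Yellow spring clip, 85 x 22 x 20 mm, bystander; origin under its centre.
- large0: Large closed flat brown carton, 100 x 70 x 32 mm (its x, y, z; x is the long side), its two broad faces are alike, either may be up; origin at the centre of the box. May be absent (None from the start).
- large1: Large closed flat brown carton, 100 x 70 x 32 mm (its x, y, z; x is the long side), its two broad faces are alike, either may be up; origin at the centre of the box. May be absent (None from the start).
- large2: Large closed flat brown carton, 100 x 70 x 32 mm (its x, y, z; x is the long side), its two broad faces are alike, either may be up; origin at the centre of the box. May be absent (None from the start).
- small0: Small closed flat brown carton, 78 x 56 x 26 mm (its x, y, z; x is the long side), its two broad faces are alike, either may be up; origin at the centre of the box. May be absent (None from the start).
- small1: Small closed flat brown carton, 78 x 56 x 26 mm (its x, y, z; x is the long side), its two broad faces are alike, either may be up; origin at the centre of the box. May be absent (None from the start).
- small2: Small closed flat brown carton, 78 x 56 x 26 mm (its x, y, z; x is the long side), its two broad faces are alike, either may be up; origin at the centre of the box. May be absent (None from the start).
Not all that is in view belongs to the job. What is shaped like the large1 but red or yellow is not meant.

How it is judged (in metres and radians):
On the way, in this order (a step that is already met when the one before it is completed fails the run):
1. the lock lever is up (above 0.72 rad) while no carton is on the board yet (all over 80 mm from its centre) (value of joint lever above 0.72 rad and horizontal distance between each of large0, large1, large2, small0, small1, small2 and board above 0.08 m), for 0.2 s.
2. all cartons stand at rest in one square column on the board, large below small, lever still up (horizontal distance between each of large0, large1, large2, small0, small1, small2 and board below 0.01 m and angle between the x axis of each of large0, large1, large2, small0, small1, small2 and the y axis of scale, either way round below 0.13 rad and (angle between large0's own z axis and vertical below 0.06 rad or angle between large0's own z axis and vertical above 3.08 rad) and linear speed of each of large0, large1, large2, small0, small1, small2 below 0.02 m/s and (angle between large1's own z axis and vertical below 0.06 rad or angle between large1's own z axis and vertical above 3.08 rad) and (angle between large2's own z axis and vertical below 0.06 rad or angle between large2's own z axis and vertical above 3.08 rad) and (angle between small0's own z axis and vertical below 0.06 rad or angle between small0's own z axis and vertical above 3.08 rad) and (angle between small1's own z axis and vertical below 0.06 rad or angle between small1's own z axis and vertical above 3.08 rad) and (angle between small2's own z axis and vertical below 0.06 rad or angle between small2's own z axis and vertical above 3.08 rad) and ((angle between large0's own z axis and vertical below 1.5 rad and z of each of small0, small1, small2 in the frame of large0 above 0.02 m) or (angle between large0's own z axis and vertical above 1.5 rad and z of each of small0, small1, small2 in the frame of large0 below -0.02 m)) and ((angle between large1's own z axis and vertical below 1.5 rad and z of each of small0, small1, small2 in the frame of large1 above 0.02 m) or (angle between large1's own z axis and vertical above 1.5 rad and z of each of small0, small1, small2 in the frame of large1 below -0.02 m)) and ((angle between large2's own z axis and vertical below 1.5 rad and z of each of small0, small1, small2 in the frame of large2 above 0.02 m) or (angle between large2's own z axis and vertical above 1.5 rad and z of each of small0, small1, small2 in the frame of large2 below -0.02 m)) and value of joint lever above 0.72 rad), for 0.3 s.
3. the pedal is down at its stop (above 0.19 rad) with the column standing and the lever up (all of step 2 and value of joint pedal above 0.19 rad), for 0.3 s.
4. the pedal is back up and the lever is fully down (below 0.12 rad) (value of joint pedal below 0.04 rad and value of joint lever below 0.12 rad), for 0.2 s.
At the end, for the whole second after the job is handed in: Every carton present rests level (within 3 degrees) within 10 mm of the vertical through the board's centre, long side within 7 degrees of the board's, every small one above every large one; pedal up (below 0.04 rad), lever down (below 0.12 rad) (all of step 4 and horizontal distance between each of large0, large1, large2, small0, small1, small2 and board below 0.01 m and angle between the x axis of each of large0, large1, large2, small0, small1, small2 and the y axis of scale, either way round below 0.13 rad and (angle between large0's own z axis and vertical below 0.06 rad or angle between large0's own z axis and vertical above 3.08 rad) and linear speed of each of large0, large1, large2, small0, small1, small2 below 0.02 m/s and (angle between large1's own z axis and vertical below 0.06 rad or angle between large1's own z axis and vertical above 3.08 rad) and (angle between large2's own z axis and vertical below 0.06 rad or angle between large2's own z axis and vertical above 3.08 rad) and (angle between small0's own z axis and vertical below 0.06 rad or angle between small0's own z axis and vertical above 3.08 rad) and (angle between small1's own z axis and vertical below 0.06 rad or angle between small1's own z axis and vertical above 3.08 rad) and (angle between small2's own z axis and vertical below 0.06 rad or angle between small2's own z axis and vertical above 3.08 rad) and ((angle between large0's own z axis and vertical below 1.5 rad and z of each of small0, small1, small2 in the frame of large0 above 0.02 m) or (angle between large0's own z axis and vertical above 1.5 rad and z of each of small0, small1, small2 in the frame of large0 below -0.02 m)) and ((angle between large1's own z axis and vertical below 1.5 rad and z of each of small0, small1, small2 in the frame of large1 above 0.02 m) or (angle between large1's own z axis and vertical above 1.5 rad and z of each of small0, small1, small2 in the frame of large1 below -0.02 m)) and ((angle between large2's own z axis and vertical below 1.5 rad and z of each of small0, small1, small2 in the frame of large2 above 0.02 m) or (angle between large2's own z axis and vertical above 1.5 rad and z of each of small0, small1, small2 in the frame of large2 below -0.02 m))); the robot touches nothing.
It fails at once if the canister is moved more than 30 mm (distance of canister from where it was at the start of the episode above 0.03 m).
It fails at once if the ramekin is moved more than 30 mm (distance of ramekin from where it was at the start of the episode above 0.03 m).
It fails at once if the clip is moved more than 30 mm (distance of clip from where it was at the start of the episode above 0.03 m).
Of large0, large1, large2, small0, small1, small2 only 4 to 5 are there at a start; the rules pass over those that are not, and their reading is None.
At some moment in a run one of large0, large1, large2 may be knocked a few centimetres aside while the robot is not near it.
It also fails if it takes over 210 s, if anything falls off the work surface, if the arm or the gripper's body presses on something with over 40 N, if the wrist force passes 120 N, or if a joint passes its speed limit or range.

## Working session

There is one attempt and no reset: what is moved stays moved. The work goes in short steps, Python scripts to look and compute and a shell command to move; the robot and the scene stay as the last step left them, time stands still between calls to the robot, and variables do not carry over. Pictures are saved under pics/ and viewed, at most 17 in all, crops included, and the job is handed in when it is done.

```bash
mkdir -p pics; python3 - <<'E'
from workcell import bot
import cv2,numpy as np
o=bot.get_obs();print(o)
for n in("top","scene"):
    im=bot.camera(n);cv2.imwrite(f"pics/{n}0.png",im[:,:,::-1]);m=bot.camera_model(n);print(n,m)
E
```

```text
{'time': 0.0, 'q': array([6.89851702e+01, 5.01236561e+00, 1.00331602e+01, 9.50995914e+01,
       8.04757983e-04, 9.00002583e+01]), 'qd': array([ 0.11586537,  0.04785158,  0.08020504, -0.04836433,  0.08015359,
        0.03628482]), 'joint_efforts': array([-1.99059614e-03, -5.20383453e+01,  4.64807332e+01,  1.61991525e-02,
       -8.95467406e-05,  1.96096016e-05]), 'ee_pos': array([0.19715653, 0.51322367, 0.24955932]), 'tcp_rot': array([-1.79921203e+02, -8.04401970e-04,  1.58984911e+02]), 'wrist_force': array([ 8.09626846e-01,  6.37860690e-02, -2.28167965e-04]), 'torque': array([ 0.04639418, -0.01766463, -0.04639027]), 'grasp_force': 0.0, 'opening': 0.08543255134797752}
top {'vertical_fov': 53.66708926096255, 'cx': 316.66097497551715, 'cy': 202.01291696435248, 'R': array([[-0.00862166, -0.99995002, -0.00506188],
       [-0.99358846,  0.00913725, -0.11268752],
       [ 0.11272814,  0.00405787, -0.99361758]]), 't': array([0.0251546 , 0.5794921 , 0.98870671])}
scene {'vertical_fov': 52.02905575365571, 'cx': 324.6901011129602, 'cy': 203.8373025498496, 'R': array([[ 0.7622968 ,  0.64694178,  0.01923334],
       [ 0.37261783, -0.41437318, -0.83033176],
       [-0.52920652,  0.64012593, -0.55693739]]), 't': array([-0.42952513, -0.13544767,  1.41915122])}
```

View pics/top0.png

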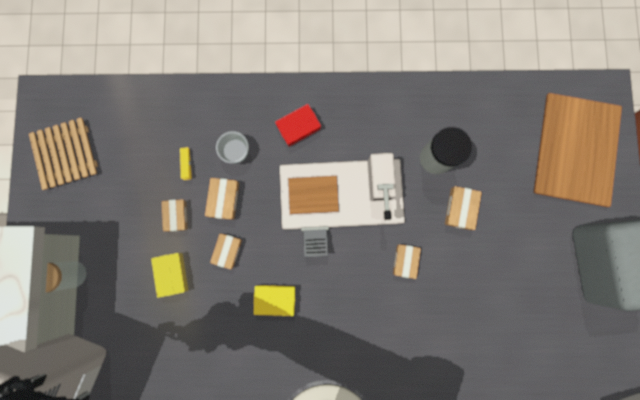

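View pics/scene0.png

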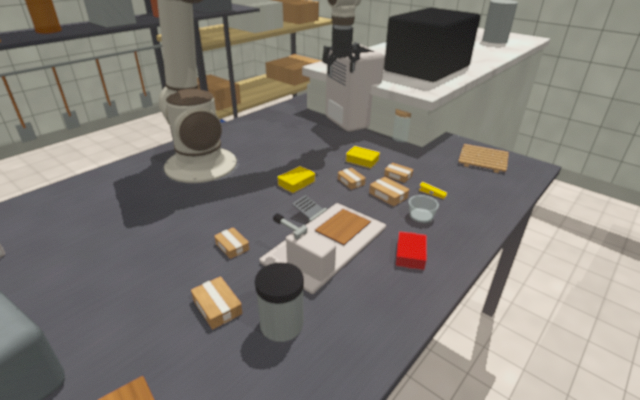

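Top view: candidates are large cartons at (222,199) and (464,208), and small ones at (174,215), (226,251) and (407,261). Look-alikes to leave are red (298,124) and yellow (274,300) and (169,275). The wooden board is at (314,195), the lever knob at (388,215) and the pedal at (316,243). That makes five cartons; next I measure them.

```bash
cat > h.py <<'E'
from workcell import bot
import cv2,numpy as np
def cast(m,uv,z):
    f=200/np.tan(np.radians(m["vertical_fov"]/2));R=np.array(m["R"]);t=np.array(m["t"])
    uv=np.atleast_2d(uv).astype(float)
    d=np.c_[(uv[:,0]-m["cx"])/f,(uv[:,1]-m["cy"])/f,np.ones(len(uv))]@R
    C=-R.T@t
    return C+d*((z-C[2])/d[:,2])[:,None]
def proj(m,X):
    f=200/np.tan(np.radians(m["vertical_fov"]/2));p=np.atleast_2d(X)@np.array(m["R"]).T+m["t"]
    return np.c_[f*p[:,0]/p[:,2]+m["cx"],f*p[:,1]/p[:,2]+m["cy"]]
def mask(im,lo,hi):
    return cv2.inRange(cv2.cvtColor(im,cv2.COLOR_RGB2HSV),lo,hi)
def rects(m,mk,z,k=7,amin=200):
    mk=cv2.morphologyEx(mk,cv2.MORPH_CLOSE,np.ones((k,k),np.uint8))
    out=[]
    for c in cv2.findContours(mk,cv2.RETR_EXTERNAL,cv2.CHAIN_APPROX_NONE)[0]:
        if cv2.contourArea(c)<amin: continue
        p=cast(m,c.reshape(-1,2),z)[:,:2]
        (x,y),(w,h),a=cv2.minAreaRect((p*1000).astype(np.float32))
        if w<h:w,h,a=h,w,a+90
        M=cv2.moments(c);out.append((M["m10"]/M["m00"],M["m01"]/M["m00"],x,y,w,h,(a+90)%180-90))
    return out
E
python3 - <<'E'
from h import *
im=cv2.imread("pics/top0.png")[:,:,::-1].copy();m=bot.camera_model("top")
print("C",-np.array(m["R"]).T@m["t"])
hsv=cv2.cvtColor(im,cv2.COLOR_RGB2HSV)
for n,u,v in[("cart",214,199),("tape",222,199),("board",314,195),("base",340,220),("table",350,260),("pedal",316,250),("head",380,170),("clip",185,163)]:print(n,hsv[v,u])
P=lambda t,L:[print(t,np.round(r,1)) for r in L]
np.set_printoptions(suppress=True)
bm=mask(im,(8,70,90),(22,255,255))
P("cart z16",rects(m,bm,.016,9)); P("board z24",rects(m,bm,.024,1))
P("base z16",rects(m,mask(im,(0,0,150),(180,45,255)),.016,15,800))
P("clip",rects(m,mask(im,(23,150,90),(33,255,255)),.01,3,80))
E
```

```text
C [0.46453846 0.01584633 1.04782523]
cart [ 17 110 211]
tape [ 38  12 229]
board [ 15 144 183]
base [ 21  16 227]
table [130   8 102]
pedal [ 70   6 120]
head [ 18  17 227]
clip [ 28 179 224]
cart z16 [ 52.5 276.9 393.2 700.8  71.2  38.4  -0.9]
cart z16 [ 406.9  260.5  426.9 -210.7   83.1   63.3   -9.9]
cart z16 [225.3 250.8 456.6 257.6  83.2  61.9 -17.2]
cart z16 [173.3 215.1 550.7 395.7  82.6  63.7   4.4]
cart z16 [ 463.6  207.8  563.3 -363.1  106.8   81.7  -12.3]
cart z16 [221.1 198.2 594.1 271.1 105.3  77.8  -7.2]
cart z16 [313.1 194.5 601.7  29.5 128.6  95.9 -87.6]
cart z16 [ 62.6 153.3 720.6 696.1 164.5 157.4  17.1]
cart z16 [ 578.   149.6  718.3 -675.6  283.1  204.5  -11.5]
board z24 [ 52.5 276.9 393.7 695.5  70.7  38.1  -0.9]
board z24 [ 414.9  262.3  423.2 -230.2   82.    19.5  -10.2]
board z24 [ 399.2  259.7  430.6 -189.2   82.4   22.7   -9.9]
board z24 [232.5 252.9 450.9 237.2  82.6  22.4 -17. ]
board z24 [180.7 214.6 551.5 373.4  82.   24.4   4.4]
board z24 [ 473.4  209.7  556.9 -386.7  105.8   26.8  -13.1]
board z24 [ 454.7  206.1  567.5 -337.2  105.8   34.   -12.3]
board z24 [229.9 199.4 590.2 246.  104.5  30.5  -7.3]
board z24 [211.7 197.3 596.1 294.5 104.   26.2  -6.7]
board z24 [313.1 194.5 600.7  29.3 127.6  95.1 -87.6]
board z24 [ 62.6 153.6 718.6 690.8 163.2 156.2  17.1]
board z24 [ 578.   149.6  716.4 -670.3  280.9  202.9  -11.5]
base z16 [ 631.3  260.9  410.6 -779.6  186.8   54.    -5.7]
base z16 [341.2 193.4 608.7 -42.4 323.3 190.  -85.8]
base z16 [ 285.1   56.7  674.4   16.8 1781.6  948.    89.3]
clip [274.2 300.2 329.9 132.  103.4  75.5  89.6]
clip [168.7 274.7 396.8 404.9  99.7  76.7  11. ]
clip [185.1 163.5 689.8 371.1  85.   25.    3.8]
```

```bash
R='[0.5,-0.97,0,0,0,-0.67]'; cat > look.py <<'E'
import sys
from h import *
n=sys.argv[1];o=bot.get_obs();m=bot.camera_model("wrist");im=bot.camera("wrist");cv2.imwrite(f"pics/{n}.png",im[:,:,::-1])
import pickle;pickle.dump((m,im),open(f"pics/{n}.pkl","wb"))
print(o["time"],o["ee_pos"].round(4),o["tcp_rot"].round(2))
E
python3 -m crank '[[[0.5,-0.97,0,0,0,-0.67],[0.5,-0.97,0,0,0,-0.67],[0.5,-0.97,0,0,0,-0.67],[0.5,-0.97,0,0,0,-0.67],[0.5,-0.97,0,0,0,-0.67],[0.5,-0.97,0,0,0,-0.67],[0.5,-0.97,0,0,0,-0.67],[0.5,-0.97,0,0,0,-0.67],[0.5,-0.97,0,0,0,-0.67],[0.5,-0.97,0,0,0,-0.67],[0.5,-0.97,0,0,0,-0.67],[0.5,-0.97,0,0,0,-0.67],[0.5,-0.97,0,0,0,-0.67],[0.5,-0.97,0,0,0,-0.67],[0.5,-0.97,0,0,0,-0.67],[0.5,-0.97,0,0,0,-0.67],[0.5,-0.97,0,0,0,-0.67],[0.5,-0.97,0,0,0,-0.67]]]' 
python3 -m crank '[[[0.5,-0.97,0,0,0,-0.67],[0.5,-0.97,0,0,0,-0.67],[0.5,-0.97,0,0,0,-0.67],[0.5,-0.97,0,0,0,-0.67],[0.5,-0.97,0,0,0,-0.67],[0.5,-0.97,0,0,0,-0.67],[0.5,-0.97,0,0,0,-0.67],[0.5,-0.97,0,0,0,-0.67],[0.5,-0.97,0,0,0,-0.67],[0.5,-0.97,0,0,0,-0.67],[0.5,-0.97,0,0,0,-0.67],[0.5,-0.97,0,0,0,-0.67],[0.5,-0.97,0,0,0,-0.67],[0.5,-0.97,0,0,0,-0.67],[0.5,-0.97,0,0,0,-0.67],[0.5,-0.97,0,0,0,-0.67],[0,0,0,0,0,0],[0,0,0,0,0,0]]]'
python3 look.py w1
```

```text
time: 1.6
ee_pos: [0.3774, 0.1632, 0.25]
tcp_rot: [-180.0, 0.0, 75.8]
wrist_force: [0.8, -0.1, 0.8]
opening: 0.0857
grasp_force: 0.0
time: 3.1
ee_pos: [0.5372, -0.1468, 0.2494]
tcp_rot: [-180.0, 0.1, 2.3]
wrist_force: [0.2, -0.4, 1.0]
opening: 0.0853
grasp_force: 0.0
3.1 [ 0.5372 -0.1468  0.2494] [-1.7997e+02  9.0000e-02  2.3200e+00]
```

View pics/w1.png

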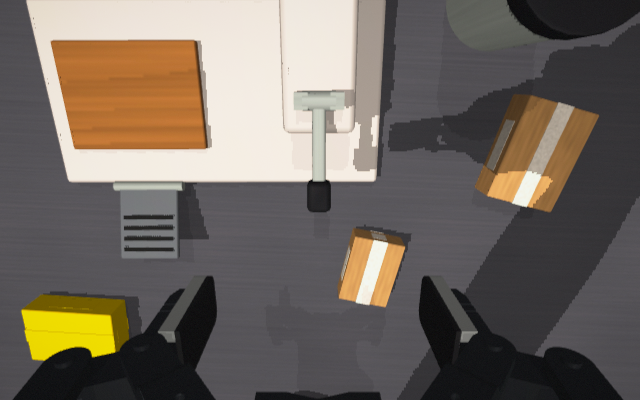

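Wrist view: lever down with its black knob at (318,196), board at (130,95), pedal at (150,225), small carton at (372,267), large carton at (540,152). The canister is at the top right.

```bash
python3 - <<'E'
from h import *
import pickle
np.set_printoptions(suppress=True)
m,im=pickle.load(open("pics/w1.pkl","rb"))
for z in(.024,):
  for r in rects(m,mask(im,(5,100,60),(22,255,255)),z,1,3000):print(np.round(r,1))
k=mask(im,(0,0,0),(180,255,45))[175:216,300:336]
ys,xs=np.nonzero(k);u,v=300+(xs.min()+xs.max())/2,175+(ys.min()+ys.max())/2;print(u,v,xs.min(),xs.max(),ys.min(),ys.max())
kc=cast(m,(u,v),.104)[0];print("knob",kc)
a=np.radians(2.4);R=np.array([[np.cos(a),-np.sin(a)],[np.sin(a),np.cos(a)]]);print("scale from knob",kc[:2]-R@[-.070,-.175])
E
```

```text
[ 514.6  145.7  568.3 -335.   101.8   43.5  -12.5]
[131.9  93.4 602.3  30.  130.3  96.1 -87.7]
318.5 195.5 7 30 5 36
knob [ 0.53770555 -0.14637195  0.104     ]
scale from knob [0.60031591 0.03140585]
```

```bash
python3 -m crank '[[[0.02,0.02,-0.9,0,0,0],[0,0,-0.9,0,0,0],[0,0,-0.9,0,0,0],[0,0,-0.9,0,0,0],[0,0,-0.9,0,0,0],[0,0,-0.9,0,0,0],[0,0,-0.9,0,0,0],[0,0,-0.95,0,0,0],[0,0,0,0,0,0],[0,0,0,0,0,0]]]'
python3 -m crank '[[[0,0,0,0,0,0],[0,0,0,0,0,0],[0,0,0,0,0,0],[0,0,0,0,0,0],[0,0,0,0,0,0],[0,0,0,0,0,0],[0,0,0,0,0,0],[0,0,0,0,0,0],[0,0,0,0,0,0],[0,0,0,0,0,0]]]' 0 20
python3 -m crank '[[[0.02,0,0.35,0,0,0],[0.05,0,0.35,0,0,0],[0.09,0,0.34,0,0,0],[0.12,0,0.33,0,0,0],[0.15,0.01,0.31,0,0,0],[0.18,0.01,0.3,0,0,0],[0.21,0.01,0.28,0,0,0],[0.24,0.01,0.25,0,0,0],[0.2,0.01,0.19,0,0,0],[0,0,0,0,0,0],[0,0,0,0,0,0]]]'
python3 - <<'E'
from h import *
im=bot.camera("top");cv2.imwrite("pics/top1.png",cv2.resize(im[120:300,280:480,::-1],None,fx=3,fy=3))
E
```

```text
time: 3.98
ee_pos: [0.5368, -0.1449, 0.1051]
tcp_rot: [-180.0, 0.1, 2.5]
wrist_force: [0.2, -0.1, 0.4]
opening: 0.0859
grasp_force: 0.0
time: 4.82
ee_pos: [0.5378, -0.1472, 0.1058]
tcp_rot: [179.8, -0.0, 2.3]
wrist_force: [-0.3, -7.9, 1.3]
opening: 0.0179
grasp_force: 24.4
time: 5.73
ee_pos: [0.563, -0.1462, 0.1594]
tcp_rot: [179.8, 0.0, 2.3]
wrist_force: [1.6, -7.5, -0.6]
opening: 0.0177
grasp_force: 21.2
```

View pics/top1.png

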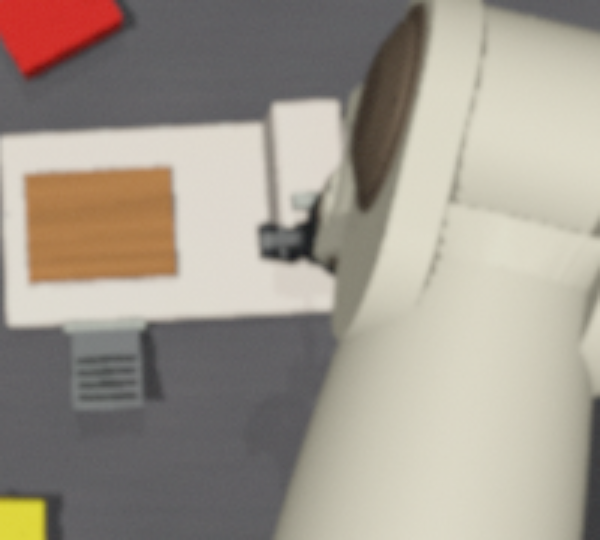

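The arm hides the lever here; the pads still hold the knob at 17.7 mm. I'll release, rise and look.

```bash
python3 -m crank '[[[0,0,0,0,0,0],[0,0,0,0,0,0],[0,0,0,0,0,0],[0,0,0,0,0,0],[0,0,0,0,0,0],[0,0,0,0,0,0]]]' 1
python3 -m crank '[[[0,0,0.9,0,0,0],[0,0,0.9,0,0,0],[0,0,0.9,0,0,0],[0,0,0.9,0,0,0],[-0.2,0,0.9,0,0,0],[-0.2,0,0,0,0,0],[-0.2,0,0,0,0,0],[-0.2,0,0,0,0,0],[-0.2,0,0,0,0,0],[0,0,0,0,0,0]]]'
python3 look.py w2
python3 - <<'E'
from h import *
import pickle
np.set_printoptions(suppress=True)
m,im=pickle.load(open("pics/w2.pkl","rb"))
S=np.array([.601,.030]);a=np.radians(2.35)
for th in(0,.7,.8,.88,.9):
  x,y=-.07*np.cos(th),-.175
  X=[S[0]+x*np.cos(a)-y*np.sin(a),S[1]+x*np.sin(a)+y*np.cos(a),.104+.07*np.sin(th)];print(th,proj(m,X).round(0))
for r in rects(m,mask(im,(5,100,60),(22,255,255)),.016,21,3000):print(np.round(r,1))
E
```

```text
time: 6.28
ee_pos: [0.5628, -0.1447, 0.1593]
tcp_rot: [-180.0, 0.0, 2.4]
wrist_force: [-0.6, -0.3, 0.3]
opening: 0.0849
grasp_force: 0.0
time: 7.12
ee_pos: [0.5419, -0.1447, 0.2485]
tcp_rot: [-180.0, 0.1, 2.4]
wrist_force: [0.3, -0.2, -0.3]
opening: 0.0854
grasp_force: 0.0
7.1167 [ 0.5419 -0.1447  0.2485] [-1.7997e+02  8.0000e-02  2.3500e+00]
0 [[323. 201.]]
0.7 [[324. 199.]]
0.8 [[324. 194.]]
0.88 [[324. 189.]]
0.9 [[324. 188.]]
[ 372.3  271.3  427.  -208.6   89.7   62.   -10.1]
[ 535.9  156.5  562.1 -361.1  104.3   89.3  -12.4]
[134.1  98.7 601.7  33.9 133.3  98.1 -87.6]
```

View pics/w2.png

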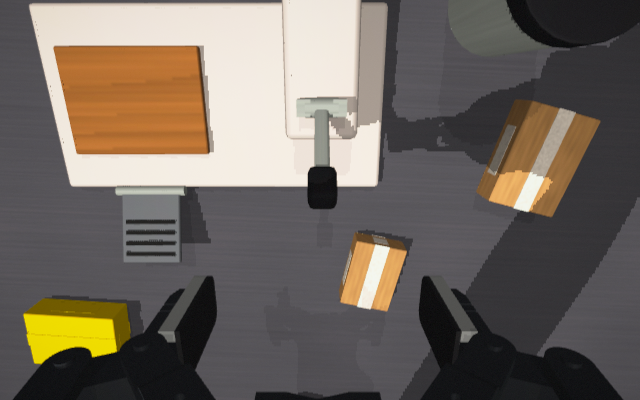

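Knob at (322,187) matches lever ≈0.88 rad (up). Next I go over the far-right large carton.

```bash
cat > meas.py <<'E'
# usage: meas.py name zmid  -> carton nearest TCP; top-face via silhouette
import sys,pickle
from h import *
n,z=sys.argv[1],float(sys.argv[2]);o=bot.get_obs();m=bot.camera_model("wrist");im=bot.camera("wrist");cv2.imwrite(f"pics/{n}.png",im[:,:,::-1])
p=o["ee_pos"]*1000;R=np.array(m["R"]);print(o["time"].round(2) if hasattr(o["time"],"round") else o["time"],p.round(1),o["tcp_rot"].round(1),"cam-tcp",((-R.T@m["t"])*1000-p).round(0))
L=rects(m,mask(im,(5,80,50),(22,255,255)),z,25,2500)
L.sort(key=lambda r:np.hypot(r[2]-p[0],r[3]-p[1]))
for r in L[:2]:print(np.round(r,1),"shift units",np.round((np.array(r[2:4])-p[:2])/20,2))
E
python3 -m crank '[[[0.1,-0.99,0,0,0,-0.2],[0.1,-0.99,0,0,0,-0.2],[0.1,-0.99,0,0,0,-0.2],[0.1,-0.99,0,0,0,-0.2],[0.1,-0.99,0,0,0,-0.2],[0.1,-0.99,0,0,0,-0.2],[0.1,-0.99,0,0,0,-0.2],[0.1,-0.99,0,0,0,-0.2],[0.1,-0.99,0,0,0,-0.2],[0.1,-0.99,0,0,0,-0.2],[0.1,-0.99,0,0,0,-0.2],[0,0,0,0,0,0],[0,0,0,0,0,0]]]' 1
python3 meas.py w3 0.016
```

```text
time: 8.25
ee_pos: [0.5647, -0.3632, 0.2481]
tcp_rot: [-180.0, 0.1, -12.8]
wrist_force: [0.7, 0.7, -0.7]
opening: 0.0856
grasp_force: 0.0
8.25 [ 564.7 -363.2  248.1] [-1.80e+02  1.00e-01 -1.28e+01] cam-tcp [ 82. -18. 123.]
[ 315.7  171.5  560.8 -359.1  107.6   73.1  -12.4] shift units [-0.19  0.21]
[ 572.1   43.6  626.3 -617.   133.3   72.3   77.2] shift units [  3.08 -12.69]
```

View pics/w3.png

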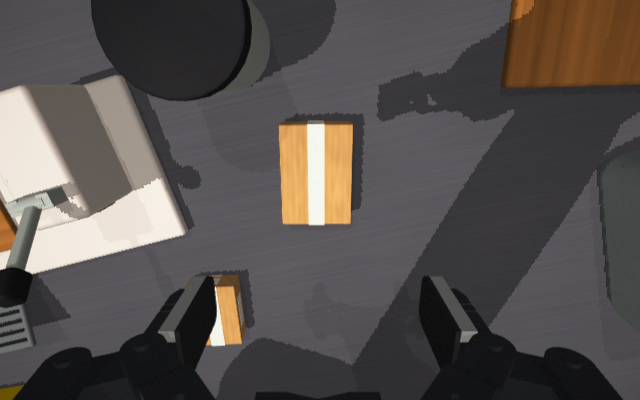

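Large carton square under the tool at (316,172); canister at (180,50) and its side well clear. Grasp it.

```bash
python3 -m crank '[[[-0.08,0.1,-0.9,0,0,0.05],[0,0,-0.9,0,0,0],[0,0,-0.9,0,0,0],[0,0,-0.9,0,0,0],[0,0,-0.9,0,0,0],[0,0,-0.9,0,0,0],[0,0,-0.9,0,0,0],[0,0,-0.9,0,0,0],[0,0,-0.9,0,0,0],[0,0,-0.9,0,0,0],[0,0,-0.9,0,0,0],[0,0,-0.9,0,0,0],[0,0,-0.4,0,0,0],[0,0,0,0,0,0]]]'
python3 -m crank '[[[0,0,0,0,0,0],[0,0,0,0,0,0],[0,0,0,0,0,0],[0,0,0,0,0,0],[0,0,0,0,0,0],[0,0,0,0,0,0]]]' 0 30
python3 -m crank '[[[0,0,0.5,0,0,0],[0,0,0.9,0,0,0],[0,0,0.9,0,0,0],[0,0,0.9,0,0,0],[0,0,0.9,0,0,0],[0,0,0.9,0,0,0],[0,0,0.9,0,0,0],[0,0,0.9,0,0,0],[0,0,0.9,0,0,0],[0,0,0.9,0,0,0],[0,0,0,0,0,0]]]'
```

```text
time: 9.47
ee_pos: [0.5623, -0.359, 0.0232]
tcp_rot: [-179.9, 0.2, -12.4]
wrist_force: [-0.9, 0.3, 0.3]
opening: 0.0855
grasp_force: 0.0
time: 9.97
ee_pos: [0.5639, -0.3608, 0.0267]
tcp_rot: [180.0, -0.1, -12.4]
wrist_force: [-0.4, 0.7, 6.4]
opening: 0.0691
grasp_force: 37.2
time: 10.88
ee_pos: [0.564, -0.3612, 0.2019]
tcp_rot: [179.9, -0.3, -12.4]
wrist_force: [0.7, 0.8, -0.9]
opening: 0.0693
grasp_force: 36.3
```

```bash
python3 -m crank '[[[0.09,0.6,0.9,0,0,0.76],[0.09,0.98,0.9,0,0,0.76],[0.09,0.98,0.9,0,0,0.76],[0.09,0.98,0,0,0,0.76],[0.09,0.98,0,0,0,0.76],[0.09,0.98,0,0,0,0.76],[0.09,0.98,0,0,0,0.76],[0.09,0.98,0,0,0,0.76],[0.09,0.98,0,0,0,0.76],[0.09,0.98,0,0,0,0.76],[0.09,0.98,0,0,0,0.76],[0.09,0.98,0,0,0,0.76],[0.09,0.98,0,0,0,0.76],[0.09,0.98,0,0,0,0.76],[0.09,0.98,0,0,0,0.76],[0.09,0.98,0,0,0,0.76],[0.09,0.98,0,0,0,0.76],[0.09,0.98,0,0,0,0.76],[0.09,0.98,0,0,0,0.76],[0.09,0.98,0,0,0,0.76]]]'
python3 -m crank '[[[0,0.3,0,0,0,0],[0,0,0,0,0,0],[0,0,0,0,0,0]]]'
python3 meas.py w4 0.24
```

```text
time: 12.55
ee_pos: [0.599, 0.0247, 0.2504]
tcp_rot: [-179.9, 0.0, 92.3]
wrist_force: [-0.3, -0.6, -1.6]
opening: 0.0693
grasp_force: 36.2
time: 12.8
ee_pos: [0.5991, 0.0296, 0.2507]
tcp_rot: [-180.0, 0.0, 92.0]
wrist_force: [0.9, 0.1, -1.9]
opening: 0.0694
grasp_force: 36.2
12.8 [599.1  29.6 250.7] [-180.    0.   92.] cam-tcp [ -2.  84. 123.]
[317.8 254.6 599.2  38.3 137.4  78.8 -87.9] shift units [0.01 0.43]
```

View pics/w4.png

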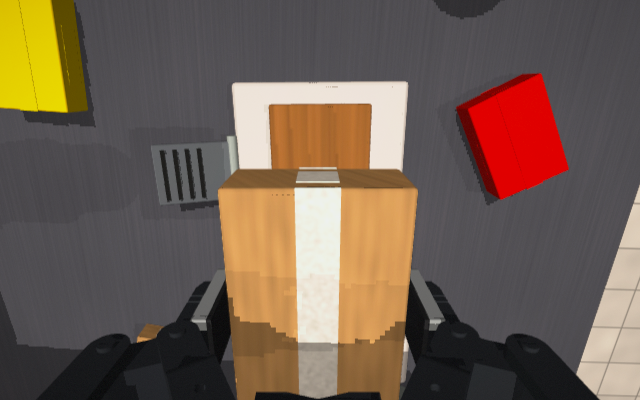

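Held level; far top edge at row 187, board (320,137) in line. Check the held carton's offset along its length.

```bash
python3 - <<'E'
from h import *
m=bot.camera_model("wrist")
print(cast(m,[(222,187),(414,187)],.256)[:,:2],cast(m,[(231,171),(404,171)],.224)[:,:2])
print(cast(m,[(270,104),(371,104)],.024)[:,:2], "expected board far edge y",.030+.065)
E
```

```text
[[0.56520754 0.07881376]
 [0.63083505 0.08108221]] [[0.56086433 0.07676308]
 [0.63493726 0.07932087]]
[[0.55248705 0.09415861]
 [0.64756219 0.0974288 ]] expected board far edge y 0.095
```

```bash
python3 -m crank '[[[0.07,0.05,-0.9,0,0,0.05],[0,0,-0.9,0,0,0],[0,0,-0.9,0,0,0],[0,0,-0.9,0,0,0],[0,0,-0.9,0,0,0],[0,0,-0.9,0,0,0],[0,0,-0.9,0,0,0],[0,0,-0.9,0,0,0],[0,0,-0.9,0,0,0],[0,0,-0.9,0,0,0],[0,0,-0.4,0,0,0],[0,0,-0.4,0,0,0],[0,0,0,0,0,0],[0,0,0,0,0,0],[0,0,0,0,0,0]]]'
```

```text
time: 14.1
ee_pos: [0.6012, 0.0306, 0.0564]
tcp_rot: [179.9, 0.0, 92.4]
wrist_force: [-0.7, -0.5, -1.4]
opening: 0.0691
grasp_force: 36.2
```

```bash
python3 -m crank '[[[0,0,-0.1,0,0,0],[0,0,0,0,0,0],[0,0,0,0,0,0]]]'
python3 -m crank '[[[0,0,-0.1,0,0,0],[0,0,0,0,0,0],[0,0,0,0,0,0]]]'
python3 -m crank '[[[0,0,-0.1,0,0,0],[0,0,0,0,0,0],[0,0,0,0,0,0]]]'
```

```text
time: 14.35
ee_pos: [0.6008, 0.0309, 0.0537]
tcp_rot: [180.0, -0.0, 92.4]
wrist_force: [0.5, -0.0, -1.3]
opening: 0.0693
grasp_force: 36.2
time: 14.6
ee_pos: [0.6005, 0.0308, 0.0511]
tcp_rot: [-180.0, 0.0, 92.4]
wrist_force: [-0.3, -1.2, -1.7]
opening: 0.0691
grasp_force: 36.2
time: 14.85
ee_pos: [0.6008, 0.0309, 0.0507]
tcp_rot: [179.9, -0.0, 92.4]
wrist_force: [-3.7, 0.3, 8.9]
opening: 0.0693
grasp_force: 37.5
```

```bash
python3 -m crank '[[[0,0,0,0,0,0],[0,0,0,0,0,0],[0,0,0,0,0,0],[0,0,0,0,0,0],[0,0,0,0,0,0]]]' 1
python3 -m crank '[[[0,0,0.3,0,0,0],[0,0,0.9,0,0,0],[0,0,0.9,0,0,0],[0,0,0.9,0,0,0],[0,0,0.9,0,0,0],[0,0,0.9,0,0,0],[0,0,0.9,0,0,0],[0,0,0.9,0,0,0],[0,0,0.9,0,0,0],[0,0,0.9,0,0,0],[0,0,0.9,0,0,0],[0,0,0,0,0,0]]]'
python3 meas.py w5 0.04
python3 -m crank '[[[-0.03,0.92,0,0,0,0.9],[-0.03,0.92,0,0,0,0.9],[-0.03,0.92,0,0,0,0.9],[-0.03,0.92,0,0,0,0.9],[-0.03,0.92,0,0,0,0.9],[-0.03,0.92,0,0,0,0.9],[-0.03,0.92,0,0,0,0.9],[-0.03,0.92,0,0,0,0.9],[-0.03,0.92,0,0,0,0.9],[-0.03,0.92,0,0,0,0.9],[-0.03,0.92,0,0,0,0.9],[-0.03,0.92,0,0,0,0.9],[-0.03,0.92,0,0,0,0.9],[0,0,0,0,0,0],[0,0,0,0,0,0]]]'
python3 meas.py w6 0.016
```

```text
time: 15.27
ee_pos: [0.6006, 0.0308, 0.0491]
tcp_rot: [-180.0, 0.0, 92.4]
wrist_force: [-0.4, -1.3, 0.0]
opening: 0.0854
grasp_force: 0.0
time: 16.27
ee_pos: [0.6015, 0.0308, 0.2397]
tcp_rot: [179.7, -0.0, 92.4]
wrist_force: [0.6, 0.5, 1.7]
opening: 0.0856
grasp_force: 0.0
16.2667 [601.5  30.8 239.7] [179.7  -0.   92.4] cam-tcp [ -4.  84. 123.]
[316.2 169.2 601.7  36.2 122.   92.5 -87.6] shift units [0.01 0.27]
time: 17.57
ee_pos: [0.5925, 0.2706, 0.2341]
tcp_rot: [-179.9, -0.1, 172.9]
wrist_force: [0.7, 1.1, -0.2]
opening: 0.0856
grasp_force: 0.0
17.5667 [592.5 270.6 234.1] [-1.799e+02 -1.000e-01  1.729e+02] cam-tcp [-82.  11. 123.]
[316.1 174.2 596.  269.9 106.6  73.6  -7.1] shift units [ 0.18 -0.03]
[280.9  34.6 465.  255.2  61.6  58.5 -16.4] shift units [-6.37 -0.77]
```

View pics/w6.png

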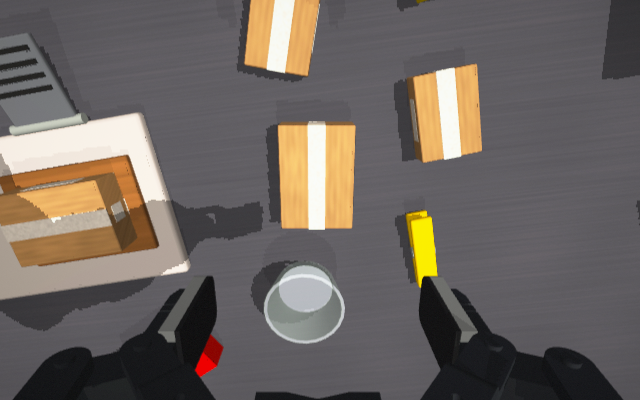

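Large carton centred at (316,176); ramekin at (305,303) and clip at (423,245) are clear of the fingers. Grasp.

```bash
python3 -m crank '[[[0.05,-0.02,-0.9,0,0,0],[0,0,-0.9,0,0,0],[0,0,-0.9,0,0,0],[0,0,-0.9,0,0,0],[0,0,-0.9,0,0,0],[0,0,-0.9,0,0,0],[0,0,-0.9,0,0,0],[0,0,-0.9,0,0,0],[0,0,-0.9,0,0,0],[0,0,-0.9,0,0,0],[0,0,-0.9,0,0,0],[0,0,-0.25,0,0,0],[0,0,0,0,0,0],[0,0,0,0,0,0]]]'
python3 -m crank '[[[0,0,0,0,0,0],[0,0,0,0,0,0],[0,0,0,0,0,0],[0,0,0,0,0,0],[0,0,0,0,0,0],[0,0,0,0,0,0]]]' 0 30
```

```text
time: 18.78
ee_pos: [0.594, 0.269, 0.0329]
tcp_rot: [180.0, 0.0, 172.8]
wrist_force: [-0.4, -0.1, 1.0]
opening: 0.0851
grasp_force: 0.0
time: 19.28
ee_pos: [0.5946, 0.2698, 0.0341]
tcp_rot: [179.9, 0.1, 172.9]
wrist_force: [-0.3, -1.4, 6.5]
opening: 0.0689
grasp_force: 35.5
```

```bash
python3 -m crank '[[[0,0,0.4,0,0,0],[0,0,0.9,0,0,0],[0,0,0.9,0,0,0],[0,0,0.9,0,0,0],[0,0,0.9,0,0,0],[0,0,0.9,0,0,0],[0,0,0.9,0,0,0],[0,0,0.9,0,0,0],[0,0,0.9,0,0,0],[0,0,0.9,0,0,0],[0,0,0.9,0,0,0],[0,0,0,0,0,0]]]'
python3 -m crank '[[[0.03,-0.92,0,0,0,-0.9],[0.03,-0.92,0,0,0,-0.9],[0.03,-0.92,0,0,0,-0.9],[0.03,-0.92,0,0,0,-0.9],[0.03,-0.92,0,0,0,-0.9],[0.03,-0.92,0,0,0,-0.9],[0.03,-0.92,0,0,0,-0.9],[0.03,-0.92,0,0,0,-0.9],[0.03,-0.92,0,0,0,-0.9],[0.03,-0.92,0,0,0,-0.9],[0.03,-0.92,0,0,0,-0.9],[0.03,-0.92,0,0,0,-0.9],[0.03,-0.92,0,0,0,-0.9],[0,0,0,0,0,0],[0,0,0,0,0,0]]]'
python3 meas.py w7 0.24
python3 - <<'E'
from h import *
m=bot.camera_model("wrist");p=bot.get_obs()["ee_pos"]
im=cv2.imread("pics/w7.png")[:,:,::-1].copy()
hsv=cv2.cvtColor(im,cv2.COLOR_RGB2HSV)
g=im[120:260,300].astype(int).sum(1);d=np.diff(g);k=np.argsort(-abs(d))[:6]
print([(120+int(i),int(d[i])) for i in sorted(k)])
for r in (180,185,190,195): print(r,cast(m,[(318,r)],p[2]-.0341+.032)[0][:2]-p[:2])
E
```

```text
time: 20.28
ee_pos: [0.5946, 0.2701, 0.2248]
tcp_rot: [179.8, 0.3, 172.9]
wrist_force: [-0.1, 0.2, -1.2]
opening: 0.0693
grasp_force: 34.9
time: 21.53
ee_pos: [0.6014, 0.0297, 0.2195]
tcp_rot: [-180.0, -0.0, 92.4]
wrist_force: [0.1, 0.2, -1.4]
opening: 0.069
grasp_force: 34.9
21.5333 [601.4  29.7 219.5] [-180.    -0.    92.4] cam-tcp [ -3.  84. 123.]
[317.4 251.4 600.8  55.7 104.8  56.7 -87.5] shift units [-0.03  1.3 ]
[(159, -136), (160, -186), (171, -149), (172, -138), (175, 238), (176, 145)]
180 [-0.0015598   0.05135597]
185 [-0.00147763  0.04949131]
190 [-0.0013947   0.04760925]
195 [-0.00131099  0.04570954]
```

```bash
python3 -m crank '[[[-0.02,-0.1,-0.9,0,0,0],[0,0,-0.9,0,0,0],[0,0,-0.9,0,0,0],[0,0,-0.9,0,0,0],[0,0,-0.9,0,0,0],[0,0,-0.9,0,0,0],[0,0,-0.5,0,0,0],[0,0,-0.3,0,0,0],[0,0,-0.1,0,0,0],[0,0,0,0,0,0],[0,0,0,0,0,0]]]'
python3 -m crank '[[[0,0,-0.1,0,0,0],[0,0,0,0,0,0],[0,0,0,0,0,0]]]'
python3 -m crank '[[[0,0,-0.07,0,0,0],[0,0,0,0,0,0],[0,0,0,0,0,0]]]'
```

```text
time: 22.5
ee_pos: [0.6017, 0.0286, 0.0953]
tcp_rot: [179.9, -0.0, 92.5]
wrist_force: [0.9, -0.7, -2.2]
opening: 0.069
grasp_force: 34.9
time: 22.75
ee_pos: [0.6014, 0.0284, 0.0927]
tcp_rot: [180.0, -0.0, 92.4]
wrist_force: [-0.7, 0.8, -2.1]
opening: 0.0687
grasp_force: 34.9
time: 23.0
ee_pos: [0.6012, 0.0284, 0.0908]
tcp_rot: [-180.0, -0.0, 92.4]
wrist_force: [0.2, 0.3, -1.6]
opening: 0.0687
grasp_force: 34.9
```

```bash
python3 -m crank '[[[0,0,-0.05,0,0,0],[0,0,0,0,0,0],[0,0,0,0,0,0]]]'
python3 -m crank '[[[0,0,0,0,0,0],[0,0,0,0,0,0],[0,0,0,0,0,0],[0,0,0,0,0,0],[0,0,0,0,0,0]]]' 1
python3 -m crank '[[[0,0,0.3,0,0,0],[0,0,0.9,0,0,0],[0,0,0.9,0,0,0],[0,0,0.9,0,0,0],[0,0,0.9,0,0,0],[0,0,0.9,0,0,0],[0,0,0.9,0,0,0],[0,0,0.9,0,0,0],[0,0,0.9,0,0,0],[0,0,0,0,0,0],[0,0,0,0,0,0]]]'
python3 meas.py w8 0.08
python3 -m crank '[[[-0.13,0.96,0,0,0,0.7],[-0.13,0.96,0,0,0,0.7],[-0.13,0.96,0,0,0,0.7],[-0.13,0.96,0,0,0,0.7],[-0.13,0.96,0,0,0,0.7],[-0.13,0.96,0,0,0,0.7],[-0.13,0.96,0,0,0,0.7],[-0.13,0.96,0,0,0,0.7],[-0.13,0.96,0,0,0,0.7],[-0.13,0.96,0,0,0,0.7],[-0.13,0.96,0,0,0,0.7],[-0.13,0.96,0,0,0,0.7],[-0.13,0.96,0,0,0,0.7],[-0.13,0.96,0,0,0,0.7],[-0.13,0.96,0,0,0,0.7],[-0.13,0.96,0,0,0,0.7],[-0.13,0.96,0,0,0,0.7],[-0.13,0.96,0,0,0,0.7],[-0.13,0.96,0,0,0,0.7],[0,0,0,0,0,0]]]'
python3 meas.py w9 0.013
```

```text
time: 23.25
ee_pos: [0.6013, 0.0284, 0.0901]
tcp_rot: [180.0, 0.0, 92.4]
wrist_force: [-0.7, 0.2, 2.0]
opening: 0.0693
grasp_force: 35.2
time: 23.67
ee_pos: [0.6013, 0.0284, 0.0899]
tcp_rot: [-180.0, -0.0, 92.4]
wrist_force: [0.6, -0.5, 0.4]
opening: 0.0853
grasp_force: 0.0
time: 24.58
ee_pos: [0.6017, 0.0284, 0.2411]
tcp_rot: [179.9, -0.0, 92.4]
wrist_force: [-0.3, 0.0, -0.2]
opening: 0.0855
grasp_force: 0.0
24.5833 [601.7  28.4 241.1] [179.9  -0.   92.4] cam-tcp [ -3.  84. 123.]
[316.8 172.5 601.6  38.6 120.9  81.1 -87.6] shift units [-0.    0.51]
time: 26.3
ee_pos: [0.5507, 0.3959, 0.2376]
tcp_rot: [-180.0, -0.1, -175.7]
wrist_force: [0.3, 0.1, -0.5]
opening: 0.0852
grasp_force: 0.0
26.3 [550.7 395.9 237.6] [-1.800e+02 -1.000e-01 -1.757e+02] cam-tcp [-82.  -5. 123.]
[316.2 172.  552.3 395.9  82.8  58.2   4.5] shift units [0.08 0.  ]
[170.7  57.4 454.6 257.5  86.8  66.3 -17. ] shift units [-4.8  -6.92]
```

View pics/w8.png

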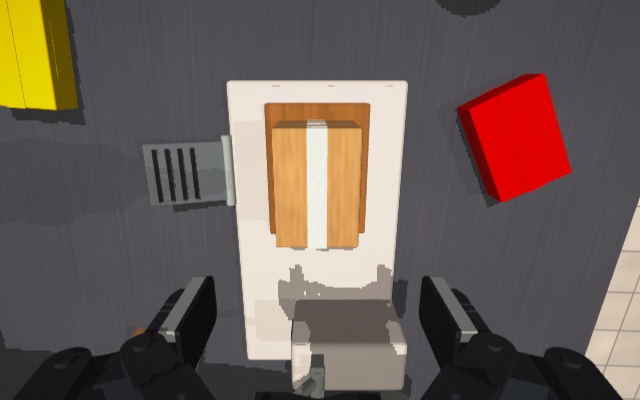

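View pics/w9.png

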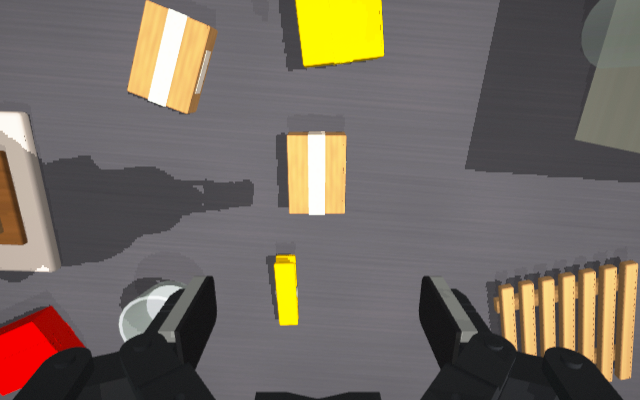

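w8: two large cartons stacked square, top face cols 275–360, rows 128–247. w9: small carton centred at (316,172), clip at (286,290) clear.

```bash
python3 - <<'E'
from h import *
# w8 camera pose: same R as yaw 92.4, rebuild from TCP offset
m=bot.camera_model("wrist");a=np.radians(92.4-(-175.7))
Rz=np.array([[np.cos(a),-np.sin(a),0],[np.sin(a),np.cos(a),0],[0,0,1]]);R=np.array(m["R"])@Rz.T
C=np.array([.6017-.003,.0284+.084,.2411+.123]);m=dict(m,R=R,t=-R@C)
q=cast(m,[(275,128),(360,128),(277,247),(358,247)],.088)[:,:2];print(q.round(4),q.mean(0).round(4))
q=cast(m,[(265,103),(369,103)],.024)[:,:2];print(q.round(4))
E
python3 -m crank '[[[0,0,-0.9,0,0,0],[0,0,-0.9,0,0,0],[0,0,-0.9,0,0,0],[0,0,-0.9,0,0,0],[0,0,-0.9,0,0,0],[0,0,-0.9,0,0,0],[0,0,-0.9,0,0,0],[0,0,-0.9,0,0,0],[0,0,-0.9,0,0,0],[0,0,-0.9,0,0,0],[0,0,-0.9,0,0,0],[0,0,-0.6,0,0,0],[0,0,0,0,0,0],[0,0,0,0,0,0]]]'
python3 -m crank '[[[0,0,0,0,0,0],[0,0,0,0,0,0],[0,0,0,0,0,0],[0,0,0,0,0,0],[0,0,0,0,0,0],[0,0,0,0,0,0],[0,0,0,0,0,0]]]' 0 30
```

```text
[[ 0.5675  0.0805]
 [ 0.632   0.0829]
 [ 0.5691 -0.0187]
 [ 0.6377 -0.0161]] [0.6016 0.0321]
[[0.5512 0.0953]
 [0.6462 0.0987]]
time: 27.52
ee_pos: [0.5515, 0.3924, 0.0294]
tcp_rot: [-179.9, -0.1, -176.2]
wrist_force: [0.9, 0.9, 0.7]
opening: 0.0852
grasp_force: 0.0
time: 28.1
ee_pos: [0.5525, 0.3936, 0.0315]
tcp_rot: [179.9, 0.1, -176.1]
wrist_force: [-0.4, -1.0, 6.0]
opening: 0.0551
grasp_force: 32.9
```

```bash
python3 -m crank '[[[0,0,0.4,0,0,0],[0,0,0.9,0,0,0],[0,0,0.9,0,0,0],[0,0,0.9,0,0,0],[0,0,0.9,0,0,0],[0,0,0.9,0,0,0],[0,0,0.9,0,0,0],[0,0,0.9,0,0,0],[0,0,0.9,0,0,0],[0,0,0.9,0,0,0],[0,0,0.9,0,0,0],[0,0,0.9,0,0,0],[0,0,0,0,0,0]]]'
python3 -m crank '[[[0.13,-0.96,0,0,0,-0.7],[0.13,-0.96,0,0,0,-0.7],[0.13,-0.96,0,0,0,-0.7],[0.13,-0.96,0,0,0,-0.7],[0.13,-0.96,0,0,0,-0.7],[0.13,-0.96,0,0,0,-0.7],[0.13,-0.96,0,0,0,-0.7],[0.13,-0.96,0,0,0,-0.7],[0.13,-0.96,0,0,0,-0.7],[0.13,-0.96,0,0,0,-0.7],[0.13,-0.96,0,0,0,-0.7],[0.13,-0.96,0,0,0,-0.7],[0.13,-0.96,0,0,0,-0.7],[0.13,-0.96,0,0,0,-0.7],[0.13,-0.96,0,0,0,-0.7],[0.13,-0.96,0,0,0,-0.7],[0.13,-0.96,0,0,0,-0.7],[0.13,-0.96,0,0,0,-0.7],[0.13,-0.96,0,0,0,-0.7],[0,0,0,0,0,0]]]'
python3 -m crank '[[[0,0,0,0,0,0],[0,0,0,0,0,0]]]'
cat > end.py <<'E'
# y of the held carton's far top edge relative to TCP; args: name, bottom offset, height, half length
import sys
from h import *
n,b,h,L=sys.argv[1],*map(float,sys.argv[2:]);m=bot.camera_model("wrist");p=bot.get_obs()["ee_pos"]
im=bot.camera("wrist");cv2.imwrite(f"pics/{n}.png",im[:,:,::-1])
z=p[2]-b+h
for c in(285,295,345):
  d=np.diff(cv2.GaussianBlur(im,(3,3),0)[100:290,c].astype(int).sum(1));r=sorted(np.argsort(-abs(d))[:8])
  print(c,[(100+int(i),int(d[i]),round(1000*float((cast(m,[(c,100.5+i)],z)[0]-p)[1]-L),1)) for i in r])
E
python3 end.py w10 .0315 .026 .039
```

```text
time: 29.18
ee_pos: [0.5524, 0.3936, 0.2403]
tcp_rot: [179.8, 0.3, -176.1]
wrist_force: [0.8, 0.3, -0.0]
opening: 0.0549
grasp_force: 32.2
time: 30.85
ee_pos: [0.6012, 0.0256, 0.2348]
tcp_rot: [-179.9, 0.1, 92.0]
wrist_force: [-1.2, -0.8, -1.6]
opening: 0.0549
grasp_force: 32.2
time: 31.02
ee_pos: [0.601, 0.0287, 0.2353]
tcp_rot: [-180.0, -0.0, 92.5]
wrist_force: [-0.1, -0.5, -0.7]
opening: 0.0549
grasp_force: 32.2
285 [(102, -128, 38.6), (103, -153, 38.2), (104, -60, 37.9), (129, 79, 29.4), (130, 63, 29.0), (183, -69, 9.6), (184, -84, 9.2), (201, 59, 2.6)]
295 [(102, -124, 38.7), (103, -144, 38.4), (129, 83, 29.5), (130, 59, 29.2), (183, -71, 9.8), (184, -87, 9.4), (200, 65, 3.1), (201, 63, 2.7)]
345 [(102, -126, 39.5), (103, -144, 39.1), (129, 86, 30.3), (130, 78, 30.0), (183, -66, 10.6), (184, -84, 10.2), (200, 63, 4.0), (201, 61, 3.6)]
```

Held small carton sits +3 mm along y from the TCP, so its centre is ≈0.0317: on target. Lower.

```bash
python3 -m crank '[[[0.02,0,-0.9,0,0,0],[0,0,-0.9,0,0,0],[0,0,-0.9,0,0,0],[0,0,-0.9,0,0,0],[0,0,-0.9,0,0,0],[0,0,-0.6,0,0,0],[0,0,-0.4,0,0,0],[0,0,-0.15,0,0,0],[0,0,-0.1,0,0,0],[0,0,0,0,0,0],[0,0,0,0,0,0]]]'
python3 -m crank '[[[0,0,-0.06,0,0,0],[0,0,0,0,0,0],[0,0,0,0,0,0]]]'
```

```text
time: 31.98
ee_pos: [0.602, 0.0285, 0.1218]
tcp_rot: [179.9, -0.0, 92.4]
wrist_force: [-0.3, 0.6, -0.0]
opening: 0.0553
grasp_force: 32.2
time: 32.23
ee_pos: [0.6018, 0.0284, 0.12]
tcp_rot: [180.0, 0.0, 92.4]
wrist_force: [0.0, 0.8, -1.6]
opening: 0.0552
grasp_force: 32.2
```

```bash
python3 -m crank '[[[0,0,-0.06,0,0,0],[0,0,0,0,0,0],[0,0,0,0,0,0]]]'
python3 -m crank '[[[0,0,0,0,0,0],[0,0,0,0,0,0],[0,0,0,0,0,0],[0,0,0,0,0,0],[0,0,0,0,0,0]]]' 1
python3 -m crank '[[[0,0,0.3,0,0,0],[0,0,0.9,0,0,0],[0,0,0.9,0,0,0],[0,0,0.9,0,0,0],[0,0,0.9,0,0,0],[0,0,0.9,0,0,0],[0,0,0.9,0,0,0],[0,0,0.8,0,0,0],[0,0,0,0,0,0]]]'
python3 meas.py w11 0.1
python3 -m crank '[[[-0.6,0.955,0,0,0,0.855],[-0.6,0.955,0,0,0,0.855],[-0.6,0.955,0,0,0,0.855],[-0.6,0.955,0,0,0,0.855],[-0.6,0.955,0,0,0,0.855],[-0.6,0.955,0,0,0,0.855],[-0.6,0.955,0,0,0,0.855],[-0.6,0.955,0,0,0,0.855],[-0.6,0.955,0,0,0,0.855],[-0.6,0.955,0,0,0,0.855],[-0.6,0.955,0,0,0,0.855],[-0.6,0.955,0,0,0,0.855],[0,0,0,0,0,0],[0,0,0,0,0,0]]]'
python3 meas.py w12 0.013
```

```text
time: 32.48
ee_pos: [0.6018, 0.0284, 0.1195]
tcp_rot: [179.9, 0.0, 92.4]
wrist_force: [-0.4, 0.4, 6.1]
opening: 0.0553
grasp_force: 32.9
time: 32.9
ee_pos: [0.6016, 0.0284, 0.1183]
tcp_rot: [-180.0, 0.0, 92.4]
wrist_force: [-0.0, -0.5, -0.1]
opening: 0.0856
grasp_force: 0.0
time: 33.65
ee_pos: [0.6024, 0.0284, 0.2525]
tcp_rot: [179.7, -0.0, 92.4]
wrist_force: [1.3, 0.7, 0.3]
opening: 0.0852
grasp_force: 0.0
33.65 [602.4  28.4 252.5] [179.7  -0.   92.4] cam-tcp [ -4.  84. 123.]
[315.4 169.8 601.5  43.2 112.6  76.2 -87.6] shift units [-0.05  0.74]
time: 34.87
ee_pos: [0.457, 0.2582, 0.2476]
tcp_rot: [-180.0, -0.0, 163.0]
wrist_force: [1.0, -0.5, -0.3]
opening: 0.0854
grasp_force: 0.0
34.8667 [457.  258.2 247.6] [-180.   -0.  163.] cam-tcp [-79.  25. 123.]
[316.6 169.3 458.3 258.   83.6  58.2 -16.9] shift units [ 0.06 -0.01]
```

View pics/w11.png

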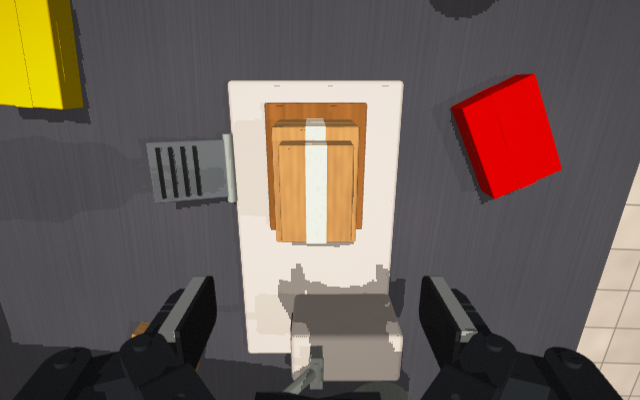

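Column square; small top face at cols 278–354 of w11. Next small carton is centred; grasp it.

```bash
python3 -m crank '[[[-0.05,0,-0.9,0,0,0],[0,0,-0.9,0,0,0],[0,0,-0.9,0,0,0],[0,0,-0.9,0,0,0],[0,0,-0.9,0,0,0],[0,0,-0.9,0,0,0],[0,0,-0.9,0,0,0],[0,0,-0.9,0,0,0],[0,0,-0.9,0,0,0],[0,0,-0.9,0,0,0],[0,0,-0.9,0,0,0],[0,0,-0.9,0,0,0],[0,0,-0.2,0,0,0],[0,0,0,0,0,0],[0,0,0,0,0,0]]]'
python3 -m crank '[[[0,0,0,0,0,0],[0,0,0,0,0,0],[0,0,0,0,0,0],[0,0,0,0,0,0],[0,0,0,0,0,0],[0,0,0,0,0,0],[0,0,0,0,0,0]]]' 0 30
python3 -m crank '[[[0,0,0.4,0,0,0],[0,0,0.9,0,0,0],[0,0,0.9,0,0,0],[0,0,0.9,0,0,0],[0,0,0.9,0,0,0],[0,0,0.9,0,0,0],[0,0,0.9,0,0,0],[0,0,0.9,0,0,0],[0,0,0.9,0,0,0],[0,0,0.9,0,0,0],[0,0,0.9,0,0,0],[0,0,0.9,0,0,0],[0,0,0.9,0,0,0],[0,0,0,0,0,0]]]'
```

```text
time: 36.17
ee_pos: [0.4571, 0.2572, 0.029]
tcp_rot: [180.0, 0.0, 162.9]
wrist_force: [0.2, -0.8, -0.5]
opening: 0.0854
grasp_force: 0.0
time: 36.75
ee_pos: [0.4573, 0.2579, 0.0297]
tcp_rot: [179.9, 0.1, 163.0]
wrist_force: [-0.4, -1.2, 6.5]
opening: 0.0556
grasp_force: 32.2
time: 37.92
ee_pos: [0.4572, 0.258, 0.2565]
tcp_rot: [179.8, 0.2, 163.0]
wrist_force: [1.4, 0.3, -0.4]
opening: 0.055
grasp_force: 32.4
```

```bash
python3 -m crank '[[[0.6,-0.95,0,0,0,-0.855],[0.6,-0.95,0,0,0,-0.855],[0.6,-0.95,0,0,0,-0.855],[0.6,-0.95,0,0,0,-0.855],[0.6,-0.95,0,0,0,-0.855],[0.6,-0.95,0,0,0,-0.855],[0.6,-0.95,0,0,0,-0.855],[0.6,-0.95,0,0,0,-0.855],[0.6,-0.95,0,0,0,-0.855],[0.6,-0.95,0,0,0,-0.855],[0.6,-0.95,0,0,0,-0.855],[0.6,-0.95,0,0,0,-0.855],[0,0,0,0,0,0],[0,0,0,0,0,0],[0,0,0,0,0,0]]]'
python3 end.py w13 .0297 .026 .039
```

```text
time: 39.17
ee_pos: [0.6002, 0.0299, 0.252]
tcp_rot: [-179.9, -0.0, 92.5]
wrist_force: [0.2, 0.8, -1.2]
opening: 0.0557
grasp_force: 32.4
285 [(102, -73, 38.6), (103, -142, 38.3), (104, -114, 38.0), (128, 85, 29.9), (129, 75, 29.6), (146, 67, 23.6), (147, 73, 23.3), (188, -76, 8.2)]
295 [(102, -81, 38.8), (103, -142, 38.5), (104, -104, 38.1), (128, 86, 30.1), (142, -86, 25.2), (147, 70, 23.4), (188, -76, 8.3), (206, 82, 1.3)]
345 [(102, -85, 39.5), (103, -144, 39.2), (104, -98, 38.9), (128, 91, 30.8), (129, 85, 30.5), (141, -74, 26.3), (142, -95, 26.0), (188, -75, 9.2)]
```

```bash
python3 -m crank '[[[0.07,0,-0.9,0,0,0],[0,0,-0.9,0,0,0],[0,0,-0.9,0,0,0],[0,0,-0.9,0,0,0],[0,0,-0.8,0,0,0],[0,0,-0.5,0,0,0],[0,0,-0.3,0,0,0],[0,0,-0.15,0,0,0],[0,0,-0.05,0,0,0],[0,0,0,0,0,0],[0,0,0,0,0,0]]]'
python3 -m crank '[[[0,0,-0.06,0,0,0],[0,0,0,0,0,0],[0,0,0,0,0,0]]]'
```

```text
time: 40.13
ee_pos: [0.6024, 0.0297, 0.1454]
tcp_rot: [179.9, 0.0, 92.4]
wrist_force: [0.0, 0.4, -1.3]
opening: 0.0554
grasp_force: 32.4
time: 40.38
ee_pos: [0.6024, 0.0296, 0.1438]
tcp_rot: [179.9, -0.0, 92.4]
wrist_force: [0.2, 0.0, 0.7]
opening: 0.0552
grasp_force: 32.5
```

```bash
python3 -m crank '[[[0,0,-0.02,0,0,0],[0,0,0,0,0,0],[0,0,0,0,0,0],[0,0,0,0,0,0],[0,0,0,0,0,0]]]' 1
python3 -m crank '[[[0,0,0.3,0,0,0],[0,0,0.9,0,0,0],[0,0,0.9,0,0,0],[0,0,0.9,0,0,0],[0,0,0.9,0,0,0],[0,0,0.9,0,0,0],[0,0,0.4,0,0,0],[0,0,0,0,0,0]]]'
python3 meas.py w14 0.126
python3 -m crank '[[[-0.54,-0.75,0,0,0,-0.93],[-0.54,-0.75,0,0,0,-0.93],[-0.54,-0.75,0,0,0,-0.93],[-0.54,-0.75,0,0,0,-0.93],[-0.54,-0.75,0,0,0,-0.93],[-0.54,-0.75,0,0,0,-0.93],[-0.54,-0.75,0,0,0,-0.93],[-0.54,-0.75,0,0,0,-0.93],[-0.54,-0.75,0,0,0,-0.93],[-0.54,-0.75,0,0,0,-0.93],[-0.54,-0.75,0,0,0,-0.93],[-0.54,-0.75,0,0,0,-0.93],[-0.54,-0.75,0,0,0,-0.93],[-0.54,-0.75,0,0,0,-0.93],[-0.54,-0.75,0,0,0,-0.93],[-0.54,-0.75,0,0,0,-0.93],[0,0,0,0,0,0],[0,0,0,0,0,0]]]'
python3 meas.py w15 0.013
```

```text
time: 40.8
ee_pos: [0.602, 0.0296, 0.1429]
tcp_rot: [-180.0, 0.0, 92.4]
wrist_force: [-0.1, -0.6, 0.9]
opening: 0.0853
grasp_force: 0.0
time: 41.47
ee_pos: [0.6027, 0.0296, 0.2493]
tcp_rot: [179.8, -0.0, 92.4]
wrist_force: [0.3, 0.2, -0.2]
opening: 0.0856
grasp_force: 0.0
41.4667 [602.7  29.6 249.3] [179.8  -0.   92.4] cam-tcp [ -3.  84. 123.]
[315.5 178.5 601.6  43.8 115.2  68.7 -87.6] shift units [-0.05  0.71]
time: 43.02
ee_pos: [0.4287, -0.2107, 0.2458]
tcp_rot: [-180.0, 0.1, -9.9]
wrist_force: [0.0, 1.0, -0.6]
opening: 0.0851
grasp_force: 0.0
43.0167 [ 428.7 -210.7  245.8] [-1.8e+02  1.0e-01 -9.9e+00] cam-tcp [ 82. -13. 123.]
[ 316.9  171.6  425.8 -208.2   83.6   58.   -10. ] shift units [-0.15  0.12]
[ 45.1  43.6 588.8  20.5 108.1  76.2  88.4] shift units [ 8.01 11.56]
```

View pics/w14.png

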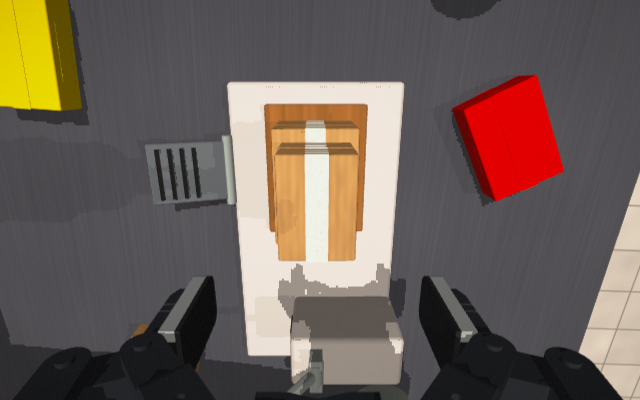

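Four cartons square in the column (w14, top face 276–357 × 152–261). Pick the last small one.

```bash
python3 -m crank '[[[-0.03,0.05,-0.9,0,0,0],[0,0,-0.9,0,0,0],[0,0,-0.9,0,0,0],[0,0,-0.9,0,0,0],[0,0,-0.9,0,0,0],[0,0,-0.9,0,0,0],[0,0,-0.9,0,0,0],[0,0,-0.9,0,0,0],[0,0,-0.9,0,0,0],[0,0,-0.9,0,0,0],[0,0,-0.9,0,0,0],[0,0,-0.9,0,0,0],[0,0,-0.1,0,0,0],[0,0,0,0,0,0],[0,0,0,0,0,0]]]'
python3 -m crank '[[[0,0,0,0,0,0],[0,0,0,0,0,0],[0,0,0,0,0,0],[0,0,0,0,0,0],[0,0,0,0,0,0],[0,0,0,0,0,0],[0,0,0,0,0,0]]]' 0 30
python3 -m crank '[[[0,0,0.4,0,0,0],[0,0,0.9,0,0,0],[0,0,0.9,0,0,0],[0,0,0.9,0,0,0],[0,0,0.9,0,0,0],[0,0,0.9,0,0,0],[0,0,0.9,0,0,0],[0,0,0.9,0,0,0],[0,0,0.9,0,0,0],[0,0,0.9,0,0,0],[0,0,0.9,0,0,0],[0,0,0.9,0,0,0],[0,0,0.9,0,0,0],[0,0,0.9,0,0,0],[0,0,0,0,0,0]]]'
```

```text
time: 44.32
ee_pos: [0.4291, -0.2091, 0.0295]
tcp_rot: [180.0, -0.0, -9.8]
wrist_force: [-0.3, -0.2, -0.2]
opening: 0.0855
grasp_force: 0.0
time: 44.9
ee_pos: [0.4293, -0.2096, 0.03]
tcp_rot: [180.0, -0.1, -9.9]
wrist_force: [-1.3, 0.2, 5.2]
opening: 0.0552
grasp_force: 32.1
time: 46.15
ee_pos: [0.4291, -0.2097, 0.2746]
tcp_rot: [179.9, -0.3, -9.9]
wrist_force: [1.2, 0.5, -2.1]
opening: 0.0552
grasp_force: 32.9
```

```bash
python3 -m crank '[[[0.54,0.75,0,0,0,0.93],[0.54,0.75,0,0,0,0.93],[0.54,0.75,0,0,0,0.93],[0.54,0.75,0,0,0,0.93],[0.54,0.75,0,0,0,0.93],[0.54,0.75,0,0,0,0.93],[0.54,0.75,0,0,0,0.93],[0.54,0.75,0,0,0,0.93],[0.54,0.75,0,0,0,0.93],[0.54,0.75,0,0,0,0.93],[0.54,0.75,0,0,0,0.93],[0.54,0.75,0,0,0,0.93],[0.54,0.75,0,0,0,0.93],[0.54,0.75,0,0,0,0.93],[0.54,0.75,0,0,0,0.93],[0.54,0.75,0,0,0,0.93],[0,0,0,0,0,0],[0,0,0,0,0,0],[0,0,0,0,0,0]]]'
python3 end.py w16 .030 .026 .039
```

```text
time: 47.73
ee_pos: [0.601, 0.0303, 0.2703]
tcp_rot: [-179.9, 0.0, 92.3]
wrist_force: [0.0, -0.9, -0.6]
opening: 0.055
grasp_force: 32.8
285 [(102, -121, 38.7), (103, -146, 38.3), (104, -76, 38.0), (126, 86, 30.6), (149, 79, 22.6), (150, 69, 22.2), (194, -80, 5.8), (195, -85, 5.4)]
295 [(102, -140, 38.8), (103, -141, 38.5), (126, 81, 30.7), (139, -86, 26.2), (149, 79, 22.7), (150, 71, 22.4), (194, -81, 6.0), (195, -84, 5.6)]
345 [(102, -136, 39.5), (103, -144, 39.2), (138, -84, 27.3), (139, -88, 27.0), (149, 82, 23.4), (194, -79, 6.7), (195, -80, 6.3), (213, 91, -0.8)]
```

```bash
python3 -m crank '[[[0.03,0.07,-0.9,0,0,0],[0,0,-0.9,0,0,0],[0,0,-0.9,0,0,0],[0,0,-0.9,0,0,0],[0,0,-0.6,0,0,0],[0,0,-0.4,0,0,0],[0,0,-0.25,0,0,0],[0,0,-0.1,0,0,0],[0,0,-0.05,0,0,0],[0,0,0,0,0,0],[0,0,0,0,0,0]]]'
python3 -m crank '[[[0,0,-0.06,0,0,0],[0,0,0,0,0,0],[0,0,0,0,0,0]]]'
```

```text
time: 48.7
ee_pos: [0.6023, 0.032, 0.1717]
tcp_rot: [179.9, -0.0, 92.4]
wrist_force: [0.4, -0.1, -1.6]
opening: 0.0549
grasp_force: 32.8
time: 48.95
ee_pos: [0.6023, 0.032, 0.1701]
tcp_rot: [179.9, 0.0, 92.4]
wrist_force: [0.4, -1.0, 0.3]
opening: 0.0551
grasp_force: 33.0
```

```bash
python3 -m crank '[[[0,0,-0.02,0,0,0],[0,0,0,0,0,0],[0,0,0,0,0,0],[0,0,0,0,0,0],[0,0,0,0,0,0]]]' 1
python3 -m crank '[[[0,0,0.3,0,0,0],[0,0,0.9,0,0,0],[0,0,0.9,0,0,0],[0,0,0.9,0,0,0],[0,0,0.9,0,0,0],[0,0,0.9,0,0,0],[0,0,0.4,0,0,0],[0,0,0,0,0,0]]]'
python3 meas.py w17 0.153
python3 - <<'E'
from h import *
import pickle
m,im=pickle.load(open("pics/w1.pkl","rb"))
for z in(.03,.035,.04):print(z,cast(m,[(122,190),(180,190),(122,258),(180,258)],z)[:,:2].round(4).tolist())
S=np.array([.6012,.0312]);a=np.radians(2.4);Rr=np.array([[np.cos(a),-np.sin(a)],[np.sin(a),np.cos(a)]])
print([((np.array(p[:2])-S)@Rr).round(4).tolist() for p in cast(m,[(122,190),(180,190),(122,258),(180,258),(150,186)],.035)])
im=bot.camera("scene");cv2.imwrite("pics/s2.png",cv2.resize(im[130:330,200:440,::-1],None,fx=3,fy=3))
E
```

```text
time: 49.37
ee_pos: [0.602, 0.032, 0.1693]
tcp_rot: [180.0, -0.0, 92.4]
wrist_force: [0.4, -0.3, -1.2]
opening: 0.0857
grasp_force: 0.0
time: 50.03
ee_pos: [0.6026, 0.032, 0.2756]
tcp_rot: [179.8, -0.0, 92.4]
wrist_force: [0.6, -0.2, 0.3]
opening: 0.0854
grasp_force: 0.0
50.0333 [602.6  32.  275.6] [179.8  -0.   92.4] cam-tcp [ -3.  84. 123.]
[315.7 180.8 601.6  44.4 117.6  63.7 -87.6] shift units [-0.05  0.62]
0.03 [[0.5125, 0.0485], [0.5149, -0.0093], [0.4366, 0.0588], [0.4392, -0.003]]
0.035 [[0.5141, 0.0457], [0.5164, -0.0112], [0.4393, 0.0559], [0.4418, -0.005]]
0.04 [[0.5157, 0.0429], [0.518, -0.0132], [0.442, 0.0529], [0.4445, -0.007]]
[[-0.0864, 0.0182], [-0.0865, -0.0388], [-0.1607, 0.0314], [-0.1607, -0.0295], [-0.0824, -0.01]]
```

View pics/w17.png

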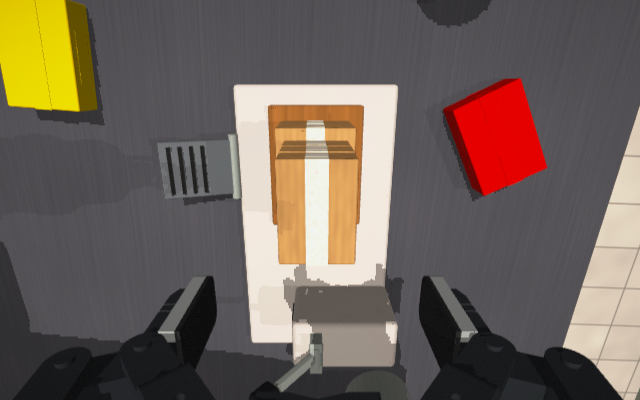

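View pics/s2.png

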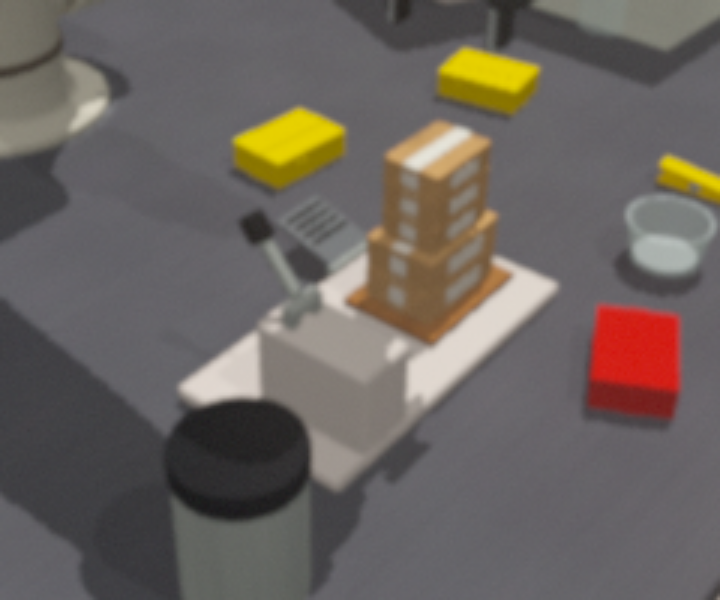

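Column of five stands square (smalls on larges), lever up, bystanders in place. Next comes the pedal, with shut fingers.

```bash
python3 -m crank '[[[-0.8,-0.03,0,0,0,0],[-0.8,-0.03,0,0,0,0],[-0.8,-0.03,0,0,0,0],[-0.8,-0.03,0,0,0,0],[-0.8,-0.03,0,0,0,0],[-0.8,-0.03,0,0,0,0],[-0.8,-0.03,0,0,0,0],[-0.8,-0.03,0,0,0,0],[-0.72,-0.03,0,0,0,0],[0,0,0,0,0,0],[0,0,0,0,0,0]]]' 0
python3 -m crank '[[[0,0,-0.9,0,0,0],[0,0,-0.9,0,0,0],[0,0,-0.9,0,0,0],[0,0,-0.9,0,0,0],[0,0,-0.9,0,0,0],[0,0,-0.9,0,0,0],[0,0,-0.9,0,0,0],[0,0,-0.9,0,0,0],[0,0,-0.9,0,0,0],[0,0,-0.9,0,0,0],[0,0,-0.9,0,0,0],[0,0,-0.3,0,0,0],[0,0,0,0,0,0],[0,0,0,0,0,0]]]'
```

```text
time: 51.05
ee_pos: [0.4594, 0.0266, 0.2726]
tcp_rot: [-180.0, 0.0, 92.4]
wrist_force: [0.9, -0.3, -0.0]
opening: 0.0001
grasp_force: 0.0
time: 52.22
ee_pos: [0.4599, 0.0266, 0.0693]
tcp_rot: [-180.0, -0.0, 92.4]
wrist_force: [0.3, 0.3, 1.1]
opening: -0.0002
grasp_force: 0.0
```

```bash
python3 -m crank '[[[0,0,-0.2,0,0,0],[0,0,-0.2,0,0,0],[0,0,-0.2,0,0,0],[0,0,-0.1,0,0,0],[0,0,0,0,0,0]]]'
python3 -m crank '[[[0,0,-0.2,0,0,0],[0,0,-0.2,0,0,0],[0,0,0,0,0,0]]]'
```

```text
time: 52.63
ee_pos: [0.4596, 0.0266, 0.0551]
tcp_rot: [180.0, 0.0, 92.4]
wrist_force: [0.3, 0.3, 2.6]
opening: 0.0001
grasp_force: 1.3
time: 52.88
ee_pos: [0.4595, 0.0266, 0.0469]
tcp_rot: [-180.0, -0.0, 92.4]
wrist_force: [-0.7, -0.3, 5.2]
opening: 0.0002
grasp_force: 2.6
```

```bash
python3 -m crank '[[[0,0,-0.1,0,0,0],[0,0,-0.1,0,0,0],[0,0,0,0,0,0]]]'
python3 -m crank '[[[0,0,-0.1,0,0,0],[0,0,0,0,0,0],[0,0,0,0,0,0]]]'
```

```text
time: 53.13
ee_pos: [0.4593, 0.0266, 0.0432]
tcp_rot: [-180.0, 0.0, 92.4]
wrist_force: [-2.9, -1.2, 7.1]
opening: -0.0001
grasp_force: 3.3
time: 53.38
ee_pos: [0.4596, 0.0266, 0.0424]
tcp_rot: [180.0, -0.0, 92.4]
wrist_force: [-6.1, 0.6, 13.9]
opening: 0.0002
grasp_force: 6.8
```

```bash
python3 -m crank '[[[0,0,-0.05,0,0,0],[0,0,0,0,0,0],[0,0,0,0,0,0],[0,0,0,0,0,0],[0,0,0,0,0,0],[0,0,0,0,0,0],[0,0,0,0,0,0],[0,0,0,0,0,0],[0,0,0,0,0,0]]]'
python3 -m crank '[[[0,0,0.3,0,0,0],[0,0,0.4,0,0,0],[0,0,0.5,0,0,0],[0,0,0.9,0,0,0],[0,0,0.9,0,0,0],[0,0,0.9,0,0,0],[0,0,0.9,0,0,0],[0,0,0.9,0,0,0],[0,0,0.9,0,0,0],[0,0,0.9,0,0,0],[0,0,0.9,0,0,0],[0,0,0.9,0,0,0],[0,0,0,0,0,0]]]'
```

```text
time: 54.13
ee_pos: [0.4596, 0.0266, 0.0421]
tcp_rot: [180.0, -0.0, 92.4]
wrist_force: [-9.9, 0.7, 21.4]
opening: 0.0003
grasp_force: 10.3
time: 55.22
ee_pos: [0.4603, 0.0267, 0.2298]
tcp_rot: [179.8, -0.0, 92.4]
wrist_force: [1.4, 0.3, -0.1]
opening: 0.0003
grasp_force: 0.0
```

Pedal hit its stop (z stopped at 0.042, force rose) and held over 0.5 s, then was released. Next I return the lever the way it went up.

```bash
python3 -m crank '[[[0.367,-0.617,0,0,0,-0.935],[0.367,-0.617,0,0,0,-0.935],[0.367,-0.617,0,0,0,-0.935],[0.367,-0.617,0,0,0,-0.935],[0.367,-0.617,0,0,0,-0.935],[0.367,-0.617,0,0,0,-0.935],[0.367,-0.617,0,0,0,-0.935],[0.367,-0.617,0,0,0,-0.935],[0.367,-0.617,0,0,0,-0.935],[0.367,-0.617,0,0,0,-0.935],[0.367,-0.617,0,0,0,-0.935],[0.367,-0.617,0,0,0,-0.935],[0.367,-0.617,0,0,0,-0.935],[0.367,-0.617,0,0,0,-0.935],[0,0,0,0,0,0],[0,0,0,0,0,0],[0,0,0,0,0,0]]]' 1
python3 meas.py w18 0.15
```

```text
time: 56.63
ee_pos: [0.562, -0.1457, 0.2258]
tcp_rot: [-180.0, 0.1, 2.6]
wrist_force: [0.9, -1.0, 0.5]
opening: 0.0856
grasp_force: 0.0
56.6333 [ 562.  -145.7  225.8] [-1.8e+02  1.0e-01  2.6e+00] cam-tcp [ 83.   5. 123.]
[101.  130.5 609.9 -16.3 121.1  75.2 -87.4] shift units [2.4  6.47]
```

View pics/w18.png

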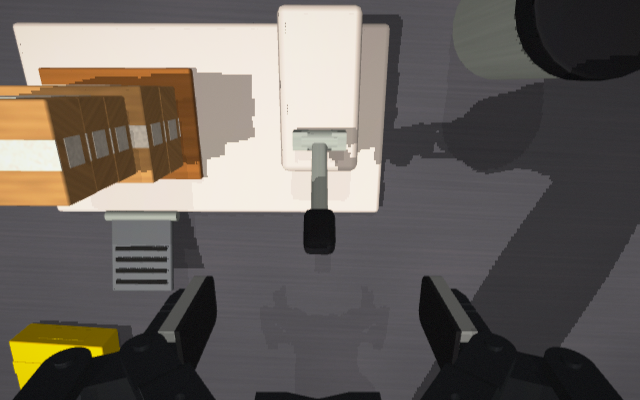

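Knob centred between the fingers at (319,230), column standing, pedal up. Grip the knob and take it down.

```bash
python3 -m crank '[[[0.05,0,-0.8,0,0,0],[0,0,-0.8,0,0,0],[0,0,-0.8,0,0,0],[0,0,-0.6,0,0,0],[0,0,-0.4,0,0,0],[0,0,0,0,0,0],[0,0,0,0,0,0]]]'
python3 -m crank '[[[0,0,0,0,0,0],[0,0,0,0,0,0],[0,0,0,0,0,0],[0,0,0,0,0,0],[0,0,0,0,0,0],[0,0,0,0,0,0],[0,0,0,0,0,0],[0,0,0,0,0,0],[0,0,0,0,0,0],[0,0,0,0,0,0]]]' 0 20
python3 -m crank '[[[-0.2,-0.01,-0.19,0,0,0],[-0.24,-0.01,-0.25,0,0,0],[-0.21,-0.01,-0.28,0,0,0],[-0.18,-0.01,-0.3,0,0,0],[-0.15,-0.01,-0.31,0,0,0],[-0.12,0,-0.33,0,0,0],[-0.09,0,-0.34,0,0,0],[-0.05,0,-0.35,0,0,0],[-0.02,0,-0.35,0,0,0],[0,0,-0.1,0,0,0],[0,0,0,0,0,0],[0,0,0,0,0,0]]]'
```

```text
time: 57.27
ee_pos: [0.5633, -0.1459, 0.1585]
tcp_rot: [-180.0, 0.0, 2.5]
wrist_force: [-0.2, 0.2, 1.9]
opening: 0.0853
grasp_force: 0.0
time: 58.1
ee_pos: [0.5634, -0.1464, 0.1585]
tcp_rot: [180.0, -0.0, 2.4]
wrist_force: [-2.1, -3.0, 2.8]
opening: 0.0175
grasp_force: 25.1
time: 59.1
ee_pos: [0.5381, -0.1474, 0.1023]
tcp_rot: [180.0, 0.0, 2.4]
wrist_force: [-1.0, -6.0, 0.7]
opening: 0.0174
grasp_force: 28.4
```

```bash
python3 -m crank '[[[0,0,-0.1,0,0,0],[0,0,-0.05,0,0,0],[0,0,0,0,0,0],[0,0,0,0,0,0]]]'
python3 -m crank '[[[0,0,0,0,0,0],[0,0,0,0,0,0],[0,0,0,0,0,0],[0,0,0,0,0,0],[0,0,0,0,0,0],[0,0,0,0,0,0]]]' 1
python3 -m crank '[[[0,0,0.5,0,0,0],[0,0,0.9,0,0,0],[0,0,0.9,0,0,0],[0,0,0.9,0,0,0],[0,0,0.9,0,0,0],[0,0,0.9,0,0,0],[0,0,0.9,0,0,0],[0,0,0.9,0,0,0],[-0.8,-0.4,0,0,0,0],[-0.8,-0.4,0,0,0,0],[-0.8,-0.4,0,0,0,0],[-0.8,-0.4,0,0,0,0],[-0.8,-0.4,0,0,0,0],[-0.8,-0.4,0,0,0,0],[-0.8,-0.4,0,0,0,0],[-0.8,-0.4,0,0,0,0],[0,0,0,0,0,0],[0,0,0,0,0,0]]]'
python3 - <<'E'
from h import *
im=bot.camera("scene");cv2.imwrite("pics/s3.png",cv2.resize(im[130:330,200:440,::-1],None,fx=3,fy=3))
E
```

```text
time: 59.43
ee_pos: [0.5382, -0.1474, 0.1]
tcp_rot: [180.0, -0.0, 2.4]
wrist_force: [-3.6, -4.7, 5.7]
opening: 0.0177
grasp_force: 29.2
time: 59.93
ee_pos: [0.5382, -0.147, 0.0992]
tcp_rot: [-180.0, 0.0, 2.4]
wrist_force: [-1.6, 0.7, -0.8]
opening: 0.0852
grasp_force: 0.0
time: 61.43
ee_pos: [0.4099, -0.2115, 0.2363]
tcp_rot: [180.0, -0.1, 2.4]
wrist_force: [-0.3, -0.2, 0.8]
opening: 0.0855
grasp_force: 0.0
```

View pics/s3.png

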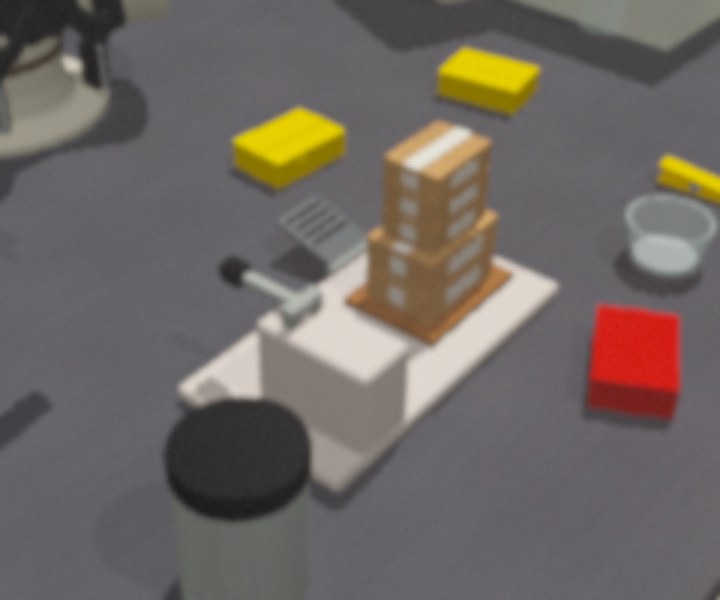

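Lever looks level, with the knob at (233,270); column, pedal and bystanders unchanged. I'll compare the knob numerically with the start picture.

```bash
python3 - <<'E'
from h import *
im=bot.camera("scene");im0=cv2.imread("pics/scene0.png")[:,:,::-1]
m=bot.camera_model("scene")
for a in(im0,im):
  g=np.ascontiguousarray(a[205:235,262:300]).max(2)<60;y,x=np.nonzero(g);print(262+x.mean(),205+y.mean(),len(x))
for th in(0,.1,.2,.88):
  X=[.6012-.07*np.cos(th)+.0073,.0312-.1748-.0029,.104+.07*np.sin(th)];print(th,proj(m,X))
E
```

```text
277.2142857142857 218.26190476190476 42
277.16279069767444 220.1627906976744 43
0 [[278.05540478 220.33731842]]
0.1 [[278.02902369 218.03024537]]
0.2 [[278.20926992 215.84137447]]
0.88 [[284.79840709 205.68104565]]
```

```bash
python3 -c "
from workcell import bot
print(bot.job_done())"
```

```text
the job is handed in; nothing more can be done
None
```

I handed the job in at about 61 s of the 210 s allowed: all five cartons are stacked square on the board, the pedal went to its stop and was released, the lever is back down, and the canister, ramekin and clip were not disturbed; `job_done()` returned no verdict.

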